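# Put the inspection kit back on its storage pads

## Robot

A 6-joint arm with a two-finger parallel gripper is mounted at the origin on a cart in front of the work surface, level with it; the furniture and walls round the work are solid. World frame = base frame: x ahead of the robot, y to its left, z up, the work surface at z = 0. Lengths are in m, angles in rad, forces in N, time in s.
With the tool pointing down it reaches from about 0.325 to 0.775 m from the base axis. Payload 5.5 kg.
Tool frame: the origin (TCP) lies on the centre line of the jaws, within the pads' length; the fingertips stand 8 mm ahead of it and the grasp point (between the pads) lies 11 mm behind it (arm.tcp_to_tips is the distance from the TCP to the fingertips, in m); z points along the fingers, y is the line along which they close (so a half turn about z gives the same grasp; the last joint's range is limited). The gripper opens to 85 mm and grips with 20 to 120 N. Pads are 22 mm wide; open, the fingers measure 114 mm over their backs; the gripper's body (76 mm by 85 mm) begins 54 mm behind the grasp point. The pads swing forward as they close: fully open they stand 13 mm farther back than shut.
Start: joints at [1.058, 0.091, 1.231, -0, 1.82, -0.057], TCP at [0.264, 0.539, 0.239] pointing down, gripper open.
Joint ranges: [-2.87, 2.87], [-0.86, 2.18], [0.17, 2.46], [-1.51, 4.65], [0.06, 2.69], [-2.65, 2.65]. Speed limits (rad/s): [2.57, 2.57, 3.01, 3.14, 3.14, 3.14].

## Interface

Orientations are given as a unit quaternion [w, x, y, z].
In Python, from workcell import arm gives the robot as it stands. The module is installed in compiled form; this text tells all that it offers.
- The arm moves only by the tool play_rows, never from a script. Its argument "steps" is a list of rows, each a list of 3 entries, a list of its own where there are three numbers: the shift along the world's x, y, z in mm, then the turn, a rotation vector about the world's x, y, z in rad, then the finger opening in mm, from 0 to 85.4. A call has 1 to 12 rows; each row is the pose to reach, as a shift and turn from the pose commanded when the call began; what a row does not reach only later rows make up. A row lasts 1/8 s, in which the tool goes at most 62.5 mm and 10.7 degrees, less where a joint would pass 70% of its speed; a pose out of reach is approached as far as the arm can. A call with a gripper value outside its range is refused whole. The fingers move at their own pace and stop on an object; "force" is the grip in N (left out, the last holds). Time passes only in rows, so rows that repeat a pose let the fingers close. It gives the time, the measured TCP pose, the force, the opening and the grip force at its end, in the units of the state.
- arm.sense(): the state, without advancing time (a new reading comes with each control period).
- arm.grab_frame(name): name is "scene" or "top" or "wrist"; returns a dict with "image" (480x640x3 uint8, red, green, blue), "fovy" (degrees; the focal length in pixels is half the picture's height over the tangent of half this angle, whatever the lens; pixels are square), "cx", "cy" (the principal point, pixels), "distortion" ([k1, k2, p1, p2, k3] as OpenCV has them; the pictures are not rectified), "origin" and "orientation" of the camera in the world; the wrist camera has in their place "tool_from_camera" (4x4, takes a point from camera to tool coordinates, whose origin is the TCP and whose axes are the flange's). Camera axes: x right, y up, looking along -z (the intrinsics and any distortion apply to the point x, -y, -z); pixel columns grow to the right and rows downward; lengths in m; the calibration is good to about 2 mm. A picture is of the moment at which its call begins: read the wrist's pose just before it. There is no depth.
- arm.job_done(): hands the job in; it is judged then, once.
The state is a dict: "t": time; "qpos": joint angles; "joint_vel": joint speeds; "effort": joint torques, N m; "eef_pos": TCP position; "eef_rot": TCP orientation; "force": force on the tool from outside, world axes, zero at the start; "ft_torque": the same for the moment, N m; "finger_gap": finger opening in m; "gripper_force": force on a finger pad.
Only numpy, scipy, OpenCV 4.12 (cv2) and the standard library are available. Lean on these libraries where they do the work, as an engineer would, in place of code of your own. Each camera call takes 0.05 s, during which the arm holds its last target. There are 200 camera calls.

## Task

Put the inspection kit away: the large ring gauge, the small ring gauge, the micrometer and the hand tally counter each go onto the storage pad that carries their own silhouette. Lay each one flat on its silhouette so that it covers it, the micrometer and the counter turned the way the silhouette shows, and leave all four lying there at rest.

Things in the scene. Friction and masses are not known exactly. Their poses are not given: they have to be found in the camera images.
- large_ring: Large plain steel ring gauge lying flat, outside diameter 66 mm, 20 mm high, bore 35 mm, 0.3 kg. Origin: centre of its underside; z up. Its yaw does not matter. Grasp it across the outside.
- small_ring: Small plain steel ring gauge lying flat, outside diameter 48 mm, 18 mm high, narrower bore, 0.16 kg. Origin: centre of its underside; z up. Its yaw does not matter. Grasp it across the outside.
- micrometer: Micrometer lying flat, 135 (y) x 49 (x) x 15 mm, 0.21 kg. Blue C-shaped frame at y 4 to 68 mm, 3 to 12 mm up, open to +x. Round parts along y at x = +17: barrel 11 mm thick, y -24 to +5, axis 7 mm up; thimble 15 mm thick, y -54 to -24; ratchet to y -68. Grasp it across the barrel at x = +17, y = -6, closing along x. Origin: middle of its bounding box, on the underside; z up.
- micrometer_thimble (a point): Point on the axis of the micrometer's thimble, at x = +17, y = -40, z = +8 mm in the micrometer's frame: tells which way round it lies.
- counter: Pale hand tally counter lying flat, 91 (x) x 47 (y) x 26 mm, 0.08 kg. Body x -19 to +27, y -18 to +24 mm; thin wire finger loop, low, to x = -45; thumb lever 18 to 21 mm up, to x = +45; small knob 7 mm thick on the -y side at x = +8. Grasp the body across y at x = -6, y = +3, clear of the knob. Origin: middle of its bounding box, on the underside; z up.
- counter_loop (a point): Point at the middle of the counter's wire finger loop, at x = -32, y = +3, z = +3 mm in the counter's frame: tells which way round it lies.
- pad_large_ring: Fixed flat pad, black rubber, 145 x 88 x 5 mm, with a flat grey silhouette; the four pads are alike but for that. Things rest on its top, 5 mm above its origin, which lies under the middle of the pad. Long side along its y. Silhouette: a 66 mm disc with a 35 mm hole, centred on the origin.
- pad_small_ring: Fixed flat pad, black rubber, 145 x 88 x 5 mm, with a flat grey silhouette; the four pads are alike but for that. Things rest on its top, 5 mm above its origin, which lies under the middle of the pad. Long side along its y. Silhouette: a 48 mm disc with a 19 mm hole, centred on the origin.
- pad_micrometer: Fixed flat pad, black rubber, 145 x 88 x 5 mm, with a flat grey silhouette; the four pads are alike but for that. Things rest on its top, 5 mm above its origin, which lies under the middle of the pad. Long side along its y. Silhouette: the micrometer's outline, true to size; lying on it, the micrometer's origin and axes match the pad's (thimble at -y).
- pad_counter: Fixed flat pad, black rubber, 145 x 88 x 5 mm, with a flat grey silhouette; the four pads are alike but for that. Things rest on its top, 5 mm above its origin, which lies under the middle of the pad. Long side along its x. Silhouette: the counter's outline, true to size; lying on it, the counter's origin and axes match the pad's (loop at -x).
Not all that is in view belongs to the job. Leave any orange or turquoise look-alike of the small_ring alone.

How it is judged:
By the outcome, as a careful person would: the job done as asked, in the order asked, and still so for the second after the job is handed in, with the robot touching nothing.
It also fails if it takes over 106 s, if anything falls off the work surface, if the arm or the gripper's body presses on something with over 40 N, if the wrist force passes 120 N, or if a joint passes its speed limit or range.

## Working session

There is one attempt and no reset: what is moved stays moved. The work goes in short steps, Python scripts to look and compute and a tool call to move; the robot and the scene stay as the last step left them, time stands still between calls to the robot, and variables do not carry over. Pictures are saved under pics/ and viewed, at most 14 in all, crops included, and the job is handed in when it is done.

Besides the shell and the picture viewer there is one more tool, called after "Emit:" as name([rows], argument=value, ...), one row to a line, values as JSON. play_rows: Moves the arm, as the interface text tells. Its arguments: {"type":"object","properties":{"steps":{"type":"array","items":{"type":"array"}},"force":{"type":"number"}},"required":["steps"]}

```bash
mkdir -p pics
cat > h.py <<'E'
import numpy as np, cv2
from scipy.spatial.transform import Rotation as R
from workcell import arm
def cam(name):
    s=arm.sense(); f=arm.grab_frame(name)
    fl=240/np.tan(np.radians(f['fovy'])/2)
    K=np.array([[fl,0,f['cx']],[0,fl,f['cy']],[0,0,1]])
    D=np.array(f['distortion'],float)
    if name=='wrist':
        T=np.array(f['tool_from_camera']); q=s['eef_rot']
        Rt=R.from_quat(np.r_[q[1:],q[0]]).as_matrix()
        Rc=Rt@T[:3,:3]; o=np.array(s['eef_pos'])+Rt@T[:3,3]
    else:
        q=f['orientation']; Rc=R.from_quat(np.r_[q[1:],q[0]]).as_matrix() if np.size(q)==4 else np.array(q)
        o=np.array(f['origin'])
    return dict(img=f['image'],K=K,D=D,R=Rc,o=o)
def ray(c,uv,z):
    p=cv2.undistortPoints(np.array(uv,float).reshape(-1,1,2),c['K'],c['D'])[:,0]
    d=np.c_[p[:,0],-p[:,1],-np.ones(len(p))]@c['R'].T
    return c['o']+d*((z-c['o'][2])/d[:,2])[:,None]
def proj(c,P):
    p=(np.array(P,float).reshape(-1,3)-c['o'])@c['R']
    p=p*[1,-1,-1]
    return cv2.projectPoints(p,np.zeros(3),np.zeros(3),c['K'],c['D'])[0][:,0]
def save(c,n): cv2.imwrite('pics/'+n,c['img'][:,:,::-1])
E
python3 - <<'E'
from h import *
s=arm.sense(); print({k:np.round(v,3) for k,v in s.items()}, arm.tcp_to_tips)
for n in('scene','top','wrist'):
    c=cam(n); save(c,n+'0.png'); print(n,c['o'].round(3),c['R'].round(3).tolist(),c['K'][0,0].round(1),c['D'])
E
```

```text
{'t': np.float64(0.0), 'qpos': array([ 1.058,  0.092,  1.232, -0.   ,  1.82 , -0.057]), 'joint_vel': array([ 0.   ,  0.001,  0.   , -0.001,  0.   , -0.001]), 'effort': array([ 1.0000e-03, -4.5874e+01, -4.1802e+01,  0.0000e+00,  1.2000e-02,
        0.0000e+00]), 'eef_pos': array([0.264, 0.539, 0.238]), 'eef_rot': array([-0.   ,  0.226,  0.974, -0.001]), 'force': array([ 0.615, -0.063, -0.053]), 'ft_torque': array([-0.016,  0.025, -0.029]), 'gripper_force': np.float64(0.0), 'finger_gap': np.float64(0.085)} 0.008
scene [-0.391 -0.594  0.75 ] [[0.562, 0.46, -0.687], [-0.827, 0.311, -0.468], [-0.002, 0.831, 0.556]] 555.5 [0.04044312 0.         0.         0.         0.        ]
top [0.208 0.025 1.371] [[-0.14, 0.967, -0.211], [-0.99, -0.138, 0.025], [-0.005, 0.213, 0.977]] 621.7 [-0.14231056  0.          0.          0.          0.        ]
wrist [0.202 0.568 0.373] [[0.44, -0.865, -0.241], [0.898, 0.424, 0.12], [-0.002, -0.269, 0.963]] 394.7 [-0.07884927  0.          0.          0.          0.        ]
```

View pics/top0.png

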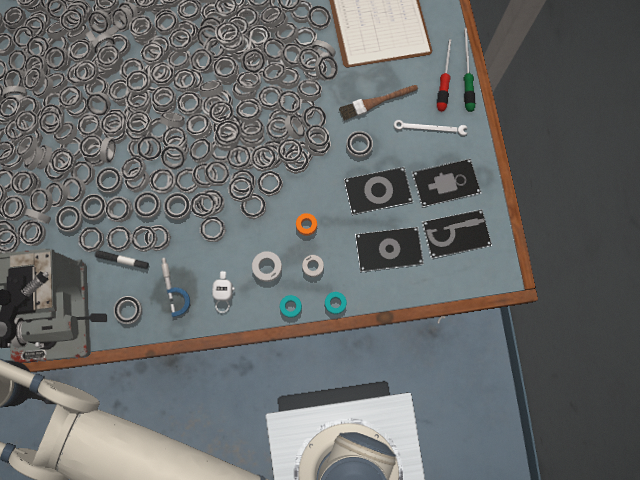

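View pics/scene0.png

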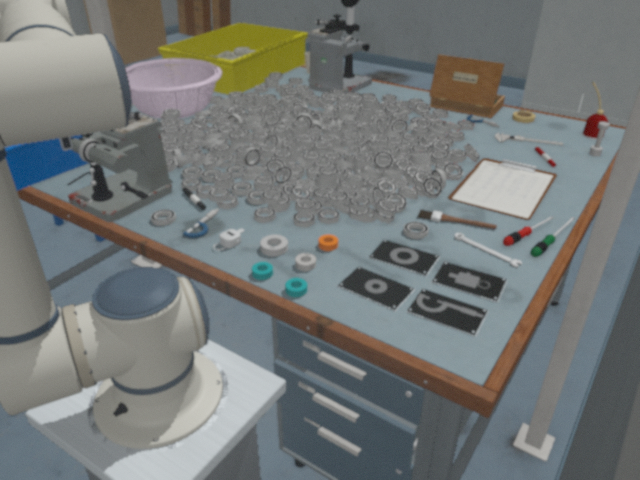

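Top view: large ring at about (266,265), small ring (313,266), micrometer thimble (166,270) with its frame at (178,300), and counter (222,290). The pads are large ring (379,190), counter (447,183), small ring (389,248) and micrometer (457,232). Next I'll get coarse positions.

Run:
```python
from h import *
c=cam('top')
for n,uv,z in [('large',(266,265),.02),('small',(313,266),.018),('micthim',(166,270),.008),('micframe',(178,300),.01),('counter',(222,290),.02),('padL',(379,190),.005),('padC',(447,183),.005),('padS',(389,248),.005),('padM',(457,232),.005),('edge',(520,297),0),('orange',(306,224),.02),('ringnear',(360,143),.02),('teal',(336,302),.018),('teal2',(290,307),.018)]:
    p=ray(c,uv,z)[0]; print(n,p.round(3),np.hypot(*p[:2]).round(3))
```

```text
large [0.467 0.114 0.02 ] 0.48
small [0.45  0.012 0.018] 0.45
micthim [0.489 0.34  0.008] 0.596
micframe [0.418 0.319 0.01 ] 0.525
counter [0.425 0.217 0.02 ] 0.477
padL [ 0.606 -0.163  0.005] 0.628
padC [ 0.601 -0.322  0.005] 0.682
padS [ 0.469 -0.163  0.005] 0.496
padM [ 0.483 -0.323  0.005] 0.581
edge [ 0.317 -0.439  0.   ] 0.541
orange [0.546 0.014 0.02 ] 0.547
ringnear [ 0.72  -0.136  0.02 ] 0.733
teal [ 0.364 -0.027  0.018] 0.365
teal2 [0.367 0.074 0.018] 0.375
```

View pics/wrist0.png

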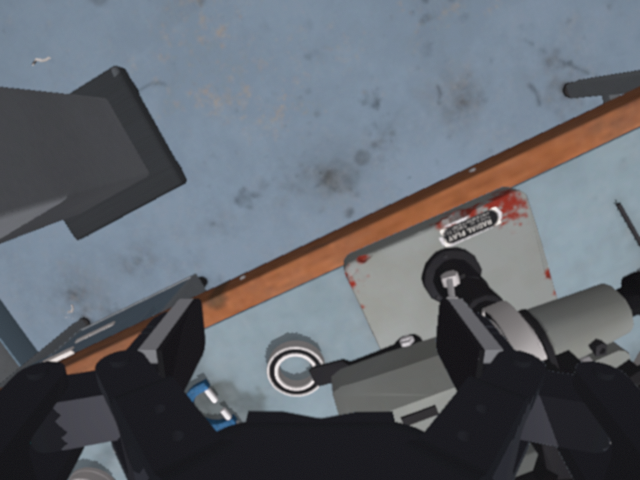

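Emit:
play_rows([
  [[20, -40, 60], [0, 0, -0.15], 85],
  [[60, -100, 60], [0, 0, -0.3], 85],
  [[85, -160, 60], [0, 0, -0.45], 85],
  [[105, -220, 60], [0, 0, -0.6], 85],
  [[125, -280, 60], [0, 0, -0.75], 85],
  [[145, -340, 60], [0, 0, -0.9], 85],
  [[165, -400, 60], [0, 0, -1.0], 85],
  [[180, -440, 60], [0, 0, -1.1], 85],
  [[190, -470, 60], [0, 0, -1.115], 85],
  [[190, -480, 60], [0, 0, -1.115], 85],
  [[190, -480, 60], [0, 0, -1.115], 85],
  [[190, -480, 60], [0, 0, -1.115], 85],
])

```text
t: 1.7
eef_pos: [0.4538, 0.0599, 0.2994]
eef_rot: [-0.0, 0.706, 0.708, 0.0]
force: [-0.2, -0.9, 0.9]
finger_gap: 0.085
gripper_force: 0.0
```

Run:
```python
from h import *
c=cam('wrist'); save(c,'w1.png'); s=arm.sense();print(s['t'],s['eef_pos'],s['eef_rot'],s['qpos'])
for p in [(.467,.114,.02),(.45,.012,.018),(.425,.217,.02),(.489,.34,.008)]: print(proj(c,p))
```

```text
1.75 [0.4538515  0.05997389 0.29940016] [-6.19563566e-05  7.06368879e-01  7.07843884e-01  1.97057515e-04] [ 5.67871396e-02 -2.67503919e-01  1.46121918e+00  3.81887313e-04
  1.94766620e+00  5.48417450e-02]
[[333.60194986 141.25291224]]
[[317.05016693 236.69961738]]
[[291.2188265   33.66876109]]
[[357.89492611 -96.35989383]]
```

View pics/w1.png

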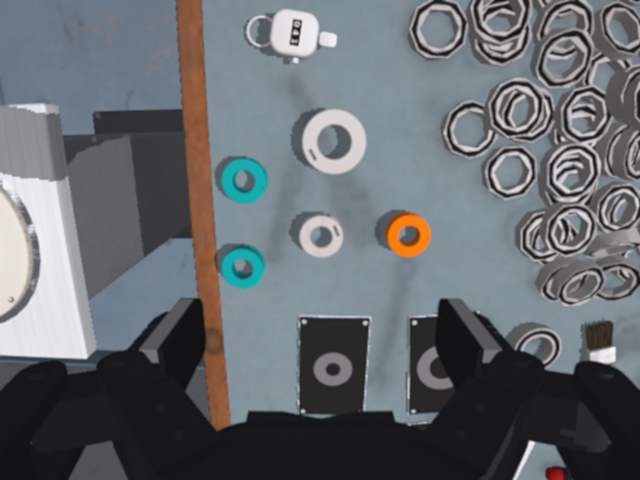

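Wrist view: large ring (334,141), small ring (321,236), counter (292,35) with its loop to the left (-x). The small-ring pad silhouette is at (333,369) and the large-ring pad is partly hidden at (437,367).

```bash
cat >> h.py <<'E'
def blobs(c,mask,z,amin=150):
    cs,_=cv2.findContours(mask.astype(np.uint8),cv2.RETR_CCOMP,cv2.CHAIN_APPROX_NONE)
    out=[]
    for k in cs:
        if cv2.contourArea(k)<amin: continue
        P=ray(c,k[:,0].astype(float),z)[:,:2]
        (x,y),r=cv2.minEnclosingCircle((P*1000).astype(np.float32))
        e=cv2.fitEllipse((P*1000).astype(np.float32))
        out.append((k[:,0].mean(0).round(0),np.round([x,y,r],1),np.round(np.r_[e[0],e[1],e[2]],1)))
    return out
E
python3 - <<'E'
from h import *
c=cam('wrist'); im=c['img']; h=cv2.cvtColor(im,cv2.COLOR_RGB2HSV)
print(im[141,310],im[236,305],im[250,280],im[369,350],im[400,320],im[35,310])
roi=np.zeros((480,640),bool); roi[:300,215:400]=1
m=(h[...,2]>165)&(h[...,1]<40)&roi
for z in(.02,.018):
    for b in blobs(c,m,z): print(z,*b)
roi[:]=0; roi[330:405,306:362]=1
m=(im.mean(2)>75)&roi
for b in blobs(c,m,.005,60): print('padS',*b)
E
```

```text
[216 208 210] [211 202 200] [116 130 138] [127 125 128] [42 40 40] [237 234 237]
0.02 [321. 236.] [454.6  12.9  24.4] [454.6  12.5  46.6  47.1 160. ]
0.02 [321. 237.] [454.1  12.6  13.3] [454.4  12.5  24.4  25.4 160.7]
0.02 [334. 141.] [467.8 113.4  33. ] [467.8 113.6  64.7  65.  121.2]
0.02 [334. 142.] [467.6 113.5  18.8] [467.4 113.4  36.2  36.6 176. ]
0.02 [303.  34.] [437.1 216.8  32.8] [431.7 217.6  41.1  62.6  78.8]
0.02 [295.  32.] [429.1 218.5  13.1] [429.1 218.4  11.3  30.6 170.8]
0.018 [321. 236.] [454.6  12.3  24.5] [454.6  11.9  46.8  47.3 160. ]
0.018 [321. 237.] [454.2  12.1  13.3] [454.4  11.9  24.5  25.6 160.7]
0.018 [334. 141.] [467.9 113.3  33.2] [467.9 113.5  65.   65.3 121.2]
0.018 [334. 142.] [467.6 113.5  18.9] [467.5 113.3  36.3  36.7 176. ]
0.018 [303.  34.] [437.1 217.2  33. ] [431.6 218.1  41.3  62.9  78.8]
0.018 [295.  32.] [429.  218.9  13.2] [429.  218.9  11.3  30.7 170.8]
padS [332. 369.] [ 469.2 -164.1   24.8] [ 469.1 -164.1   48.3   48.4   29.3]
padS [332. 369.] [ 469.3 -164.1    9.9] [ 469.3 -164.2   18.4   18.9   77.3]
```

Run:
```python
from h import *
c=cam('wrist'); s=arm.sense(); q=s['eef_rot']; Rt=R.from_quat(np.r_[q[1:],q[0]])
for t in(.02,.008,0,-.005,-.012,-.03):
    print(t,proj(c,s['eef_pos']+Rt.apply([[.011,.0427,t],[-.011,.0427,t],[.011,-.0427,t]])).round(0).tolist())
```

```text
0.02 [[424.0, 269.0], [420.0, 316.0], [220.0, 269.0]]
0.008 [[432.0, 279.0], [427.0, 330.0], [212.0, 279.0]]
0 [[438.0, 287.0], [433.0, 340.0], [207.0, 287.0]]
-0.005 [[442.0, 293.0], [436.0, 347.0], [203.0, 293.0]]
-0.012 [[448.0, 301.0], [442.0, 357.0], [197.0, 301.0]]
-0.03 [[466.0, 327.0], [458.0, 389.0], [179.0, 327.0]]
```

Emit:
play_rows([
  [[7, 27, -30], [0, 0, 0], 85],
  [[14, 53.5, -80], [0, 0, 0], 85],
  [[14, 53.5, -135], [0, 0, 0], 85],
  [[14, 53.5, -190], [0, 0, 0], 85],
  [[14, 53.5, -235], [0, 0, 0], 85],
  [[14, 53.5, -265], [0, 0, 0], 85],
  [[14, 53.5, -285], [0, 0, 0], 85],
  [[14, 53.5, -295], [0, 0, 0], 85],
  [[14, 53.5, -295], [0, 0, 0], 85],
  [[14, 53.5, -295], [0, 0, 0], 60],
  [[14, 53.5, -295], [0, 0, 0], 60],
  [[14, 53.5, -295], [0, 0, 0], 60],
], force=40)

```text
t: 3.35
eef_pos: [0.4691, 0.1125, 0.006]
eef_rot: [0.001, 0.707, 0.707, 0.001]
force: [-1.4, 0.7, 6.3]
finger_gap: 0.063
gripper_force: 44.9
```

Emit:
play_rows([
  [[0, 0, 5], [0, 0, 0], 60],
  [[0, 0, 15], [0, 0, 0], 60],
  [[0, 0, 35], [0, 0, 0], 60],
  [[0, 0, 70], [0, 0, 0], 60],
  [[5, -25, 110], [0, 0, 0], 60],
  [[12, -65, 150], [0, 0, 0], 60],
  [[18, -110, 190], [0, 0, 0], 60],
  [[25, -155, 230], [0, 0, 0], 60],
  [[32, -200, 260], [0, 0, 0], 60],
  [[40, -245, 285], [0, 0, 0], 60],
  [[47, -290, 295], [0, 0, 0], 60],
  [[54, -335, 295], [0, 0, 0], 60],
], force=60)

```text
t: 4.85
eef_pos: [0.5223, -0.2244, 0.3009]
eef_rot: [0.001, 0.707, 0.707, 0.0]
force: [-0.2, 0.5, -2.3]
finger_gap: 0.0625
gripper_force: 66.0
```

Emit:
play_rows([
  [[6, -40, 0], [0, 0, 0], 60],
  [[12, -80, 0], [0, 0, 0], 60],
  [[18, -115, 0], [0, 0, 0], 60],
  [[18, -135, 0], [0, 0, 0], 60],
  [[18, -138, 0], [0, 0, 0], 60],
  [[18, -138, 0], [0, 0, 0], 60],
])

```text
t: 5.6
eef_pos: [0.5401, -0.3599, 0.2996]
eef_rot: [-0.0, 0.707, 0.707, 0.0]
force: [0.1, -0.1, -2.5]
finger_gap: 0.0622
gripper_force: 66.0
```

Run:
```python
from h import *
c=cam('wrist'); save(c,'w2.png'); s=arm.sense();print(s['t'],s['eef_pos'],s['eef_rot'],s['finger_gap'])
import pickle; pickle.dump(c,open('w2.pkl','wb'))
```

```text
5.65 [ 0.54025066 -0.3595962   0.29983307] [1.01929191e-04 7.06730392e-01 7.07482923e-01 2.37045058e-04] 0.06237102929158797
```

View pics/w2.png

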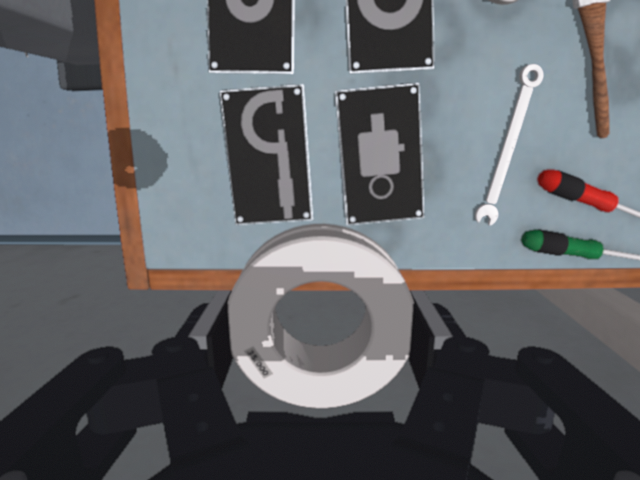

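Ring is held flat. padM's (270,155) thimble points down in the picture (world -y). padC's (380,150) loop is at the bottom, so its +x is near world +y. I'll measure both, then move +y to see padL.

```bash
cat >> h.py <<'E'
def pads(c,rois,thr=65):
    im=c['img']; 
    for n,(r0,r1,c0,c1) in rois.items():
        m=np.zeros((480,640),np.uint8); m[r0:r1,c0:c1]=(im[r0:r1,c0:c1].max(2)<thr)
        cs,_=cv2.findContours(m,cv2.RETR_EXTERNAL,cv2.CHAIN_APPROX_NONE)
        k=max(cs,key=cv2.contourArea)
        P=ray(c,k[:,0].astype(float),.005)[:,:2]*1000
        r=cv2.minAreaRect(P.astype(np.float32)); print(n,'pad',np.round(np.r_[r[0],r[1],r[2]],1))
        hull=np.zeros_like(m); cv2.fillPoly(hull,[cv2.convexHull(k)],1); hull=cv2.erode(hull,np.ones((7,7)))
        g=hull&(im.min(2)>85)&(im.max(2)<190)
        cs,_=cv2.findContours(g.astype(np.uint8),cv2.RETR_EXTERNAL,cv2.CHAIN_APPROX_NONE)
        cs=[q for q in cs if cv2.contourArea(q)>40]
        P=np.vstack([ray(c,q[:,0].astype(float),.005)[:,:2]*1000 for q in cs])
        r=cv2.minAreaRect(P.astype(np.float32)); print('   sil',len(cs),np.round(np.r_[r[0],r[1],r[2]],1))
        (x,y),rr=cv2.minEnclosingCircle(P.astype(np.float32)); print('   circ',np.round([x,y,rr],1))
E
python3 - <<'E'
from h import *
import pickle; c=pickle.load(open('w2.pkl','rb'))
pads(c,{'M':(80,225,215,315),'C':(80,225,330,430)})
E
```

```text
M pad [ 466.6 -323.9   52.2  139.     4.8]
   sil 1 [ 470.2 -289.4   28.3   62.8    8.1]
   circ [ 481.7 -287.8   31.5]
C pad [ 605.2 -321.9   82.   138.4    5.5]
   sil 1 [ 605.6 -322.2   49.    90.7    5.5]
   circ [ 603.  -322.4   45.4]
```

Emit:
play_rows([
  [[5, 25, 0], [0, 0, 0], 60],
  [[15, 50, 0], [0, 0, 0], 60],
  [[30, 80, 0], [0, 0, 0], 60],
  [[30, 90, 0], [0, 0, 0], 60],
  [[30, 90, 0], [0, 0, 0], 60],
  [[30, 90, 0], [0, 0, 0], 60],
])

```text
t: 6.4
eef_pos: [0.5698, -0.271, 0.2995]
eef_rot: [0.0, 0.707, 0.707, -0.0]
force: [0.5, -0.4, -1.9]
finger_gap: 0.0622
gripper_force: 66.0
```

Run:
```python
from h import *
c=cam('wrist'); save(c,'w3.png'); s=arm.sense();print(s['t'],s['eef_pos'],proj(c,[[.606,-.163,.005],[.469,-.164,.005],[.601,-.322,.005],[.483,-.323,.005]]))
import pickle; pickle.dump(c,open('w3.pkl','wb'))
u=proj(c,[[.606,-.163,.005],[.469,-.164,.005]]).astype(int)
pads(c,{k:(u[i,1]-72,u[i,1]+72,u[i,0]-50,u[i,0]+50) for i,k in enumerate('LS')})
```

```text
6.45 [ 0.56973844 -0.27131448  0.29935262] [[355.71935247  87.35933002]
 [223.32193445  89.09390945]
 [348.33196759 235.93590075]
 [243.92692061 236.87385314]]
L pad [ 608.3 -161.6   82.1  139.     3.8]
   sil 1 [ 608.6 -161.8   66.1   66.4   46.2]
   circ [ 608.6 -161.7   33.4]
S pad [ 469.5 -164.   138.3   82.1   88.6]
   sil 1 [ 469.1 -164.1   47.9   47.1   87.7]
   circ [ 469.2 -163.7   24.3]
```

Emit:
play_rows([
  [[13, 40, -20], [0, 0, 0], 60],
  [[26, 75, -50], [0, 0, 0], 60],
  [[38.8, 105, -100], [0, 0, 0], 60],
  [[38.8, 109, -150], [0, 0, 0], 60],
  [[38.8, 109, -195], [0, 0, 0], 60],
  [[38.8, 109, -235], [0, 0, 0], 60],
  [[38.8, 109, -262], [0, 0, 0], 60],
  [[38.8, 109, -277], [0, 0, 0], 60],
  [[38.8, 109, -284], [0, 0, 0], 60],
  [[38.8, 109, -287.5], [0, 0, 0], 60],
  [[38.8, 109, -288.5], [0, 0, 0], 60],
  [[38.8, 109, -288.5], [0, 0, 0], 60],
])

```text
t: 7.95
eef_pos: [0.6094, -0.1619, 0.0117]
eef_rot: [0.001, 0.707, 0.707, 0.0]
force: [0.2, -0.1, -2.8]
finger_gap: 0.0624
gripper_force: 66.0
```

Emit:
play_rows([
  [[0, 0, -1], [0, 0, 0], 60],
  [[0, 0, -2], [0, 0, 0], 60],
  [[0, 0, -2], [0, 0, 0], 66],
  [[0, 0, -2], [0, 0, 0], 72],
  [[0, 0, -2], [0, 0, 0], 80],
  [[0, 0, -2], [0, 0, 0], 85],
  [[0, 0, 10], [0, 0, 0], 85],
  [[0, 0, 40], [0, 0, 0], 85],
  [[0, -10, 95], [0, 0, 0], 85],
  [[0, -50, 150], [0, 0, 0], 85],
  [[0, -90, 200], [0, 0, 0], 85],
  [[0, -90, 200], [0, 0, 0], 85],
])

```text
t: 9.45
eef_pos: [0.6098, -0.2549, 0.2175]
eef_rot: [0.005, 0.708, 0.706, 0.001]
force: [0.6, 0.7, -0.9]
finger_gap: 0.0848
gripper_force: 0.0
```

Run:
```python
from h import *
c=cam('wrist'); save(c,'w4.png'); s=arm.sense();print(s['t'],s['eef_pos'],s['force'])
import pickle; pickle.dump(c,open('w4.pkl','wb'))
h=cv2.cvtColor(c['img'],cv2.COLOR_RGB2HSV)
m=(h[...,2]>165)&(h[...,1]<40)
u=proj(c,[.608,-.162,.025])[0].astype(int); r=np.zeros(m.shape,bool); r[max(0,u[1]-70):u[1]+70,u[0]-60:u[0]+60]=1
for b in blobs(c,m&r,.025): print(*b)
```

```text
9.5 [ 0.60948292 -0.25388326  0.21516205] [-0.26064448 -0.2426427  -0.96091024]
[261. 147.] [ 563.5 -201.8   14.4] [ 563.2 -205.2    8.9   31.2    1. ]
[317.  91.] [ 609.1 -161.    32.7] [ 609.1 -161.    64.5   64.7    8.5]
[318.  92.] [ 609.1 -161.    18.3] [ 609.3 -161.1   35.4   36.   158. ]
[369.  93.] [ 649.5 -162.8   53. ] [ 650.9 -170.1    5.1  103.7    4.4]
```

View pics/w4.png

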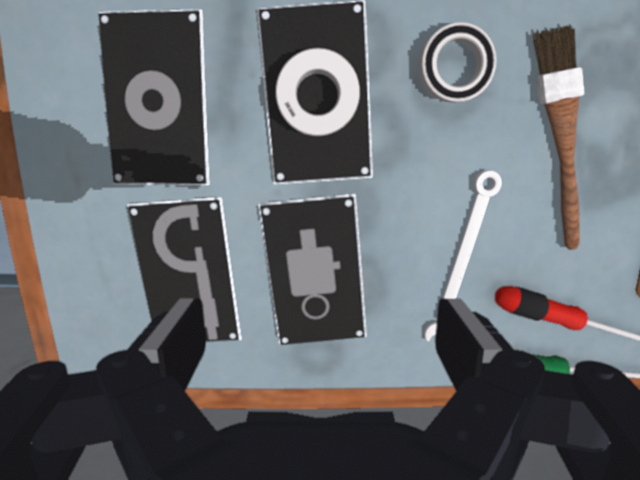

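Large ring sits at (317,91) in the picture, centred on its silhouette within about 1 mm. Next is the small ring.

Emit:
play_rows([
  [[-15, 25, 0], [0, 0, 0], 64],
  [[-40, 70, 0], [0, 0, 0], 64],
  [[-68, 115, 0], [0, 0, 0], 64],
  [[-95, 160, 0], [0, 0, 0], 64],
  [[-122, 205, -10], [0, 0, 0], 64],
  [[-145, 245, -40], [0, 0, 0], 64],
  [[-154, 262.5, -80], [0, 0, 0], 64],
  [[-154, 262.5, -110], [0, 0, 0], 64],
  [[-154, 262.5, -130], [0, 0, 0], 64],
  [[-154, 262.5, -140], [0, 0, 0], 64],
  [[-154, 262.5, -140], [0, 0, 0], 64],
  [[-154, 262.5, -140], [0, 0, 0], 64],
])

```text
t: 11.0
eef_pos: [0.4553, 0.0108, 0.0716]
eef_rot: [0.0, 0.707, 0.707, 0.0]
force: [0.2, -0.5, 0.4]
finger_gap: 0.0638
gripper_force: 0.0
```

Run:
```python
from h import *
c=cam('wrist'); s=arm.sense();print(s['t'],s['eef_pos'],s['finger_gap'])
h=cv2.cvtColor(c['img'],cv2.COLOR_RGB2HSV)
m=(h[...,2]>165)&(h[...,1]<40)
u=proj(c,[.4545,.012,.018])[0].astype(int); r=np.zeros(m.shape,bool); r[max(0,u[1]-130):u[1]+130,u[0]-110:u[0]+110]=1
for b in blobs(c,m&r,.018): print(*b)
import pickle; c=pickle.load(open('w2.pkl','rb')); im=c['img']
r=np.zeros((480,640),np.uint8); r[80:225,215:315]=im[80:225,215:315].max(2)<65
ys,xs=np.nonzero(cv2.morphologyEx(r,cv2.MORPH_OPEN,np.ones((3,3))))
P=ray(c,np.c_[xs,ys],.005)[:,:2]*1000
print(cv2.minAreaRect(P.astype(np.float32)))
```

```text
11.05 [0.45547198 0.01076025 0.07181379] 0.06392274307605499
[326. 263.] [454.5  13.2  24.5] [455.4  12.2  41.6  45.5 142. ]
[351. 250.] [470.2  19.1   6.8] [470.3  19.    4.5  15.9  22.8]
((482.28741455078125, -322.6370544433594), (81.6827621459961, 138.40194702148438), 3.600862979888916)
```

Emit:
play_rows([
  [[0, 1.5, -20], [0, 0, 0], 64],
  [[0, 1.5, -40], [0, 0, 0], 64],
  [[0, 1.5, -55], [0, 0, 0], 64],
  [[0, 1.5, -62.5], [0, 0, 0], 64],
  [[0, 1.5, -62.5], [0, 0, 0], 64],
  [[0, 1.5, -62.5], [0, 0, 0], 42],
  [[0, 1.5, -62.5], [0, 0, 0], 42],
  [[0, 1.5, -62.5], [0, 0, 0], 42],
  [[0, 1.5, -62.5], [0, 0, 0], 42],
], force=50)

```text
t: 12.18
eef_pos: [0.4557, 0.0122, 0.0096]
eef_rot: [0.001, 0.707, 0.707, 0.001]
force: [-1.5, -0.7, 5.8]
finger_gap: 0.0451
gripper_force: 51.7
```

Emit:
play_rows([
  [[0, 0, 10], [0, 0, 0], 42],
  [[0, 0, 35], [0, 0, 0], 42],
  [[2, -20, 60], [0, 0, 0], 42],
  [[5, -60, 70], [0, 0, 0], 42],
  [[9, -105, 70], [0, 0, 0], 42],
  [[13.8, -150, 65], [0, 0, 0], 42],
  [[13.8, -176, 50], [0, 0, 0], 42],
  [[13.8, -176, 30], [0, 0, 0], 42],
  [[13.8, -176, 15], [0, 0, 0], 42],
  [[13.8, -176, 8], [0, 0, 0], 42],
  [[13.8, -176, 5], [0, 0, 0], 42],
  [[13.8, -176, 5], [0, 0, 0], 42],
])

```text
t: 13.68
eef_pos: [0.4692, -0.1635, 0.0146]
eef_rot: [0.001, 0.707, 0.707, 0.0]
force: [-2.2, 0.6, 4.0]
finger_gap: 0.0451
gripper_force: 51.9
```

Emit:
play_rows([
  [[0, 0, -1], [0, 0, 0], 42],
  [[0, 0, -1.5], [0, 0, 0], 48],
  [[0, 0, -1.5], [0, 0, 0], 54],
  [[0, 0, -1.5], [0, 0, 0], 64],
  [[0, 0, -1.5], [0, 0, 0], 70],
  [[0, 0, 10], [0, 0, 0], 75],
  [[0, 0, 40], [0, 0, 0], 85],
  [[-5, 30, 90], [0, 0, 0], 85],
  [[-5, 30, 90], [0, 0, 0], 85],
  [[-5, 30, 90], [0, 0, 0], 85],
])

```text
t: 14.92
eef_pos: [0.4639, -0.1338, 0.1037]
eef_rot: [0.001, 0.707, 0.707, 0.0]
force: [0.3, -0.3, -0.4]
finger_gap: 0.0848
gripper_force: 0.0
```

Run:
```python
from h import *
c=cam('top'); save(c,'top2.png'); s=arm.sense();print(s['t'],s['eef_pos'])
im=c['img']
for n,p,z,R_ in [('L',(.6085,-.1617),.025,.033),('S',(.4693,-.164),.023,.024)]:
    u=proj(c,[*p,z])[0]; print(n,u)
    m=np.zeros((480,640),bool); a,b=u.astype(int); m[b-20:b+20,a-20:a+20]=im[b-20:b+20,a-20:a+20].min(2)>165
    for q in blobs(c,m,z,30): print(*q)
```

```text
14.975 [ 0.46336171 -0.13382577  0.10263932]
L [379.23884814 186.48905614]
[389. 183.] [ 613.6 -186.1   38. ] [ 613.2 -183.5   51.7   70.3   81.9]
[371. 179.] [ 630.  -146.3   33. ] [ 631.3 -146.1   19.    75.2   69.6]
S [390.30808734 246.07884627]
```

Emit:
play_rows([
  [[0, 20, 40], [0, 0, 0.1], 60],
  [[0, 60, 80], [0, 0, 0.25], 60],
  [[0, 110, 120], [0, 0, 0.4], 60],
  [[0, 160, 147], [0, 0, 0.55], 60],
  [[0, 210, 147], [0, 0, 0.7], 60],
  [[0, 260, 147], [0, 0, 0.85], 60],
  [[0, 310, 147], [0, 0, 1.0], 60],
  [[0, 360, 147], [0, 0, 1.15], 60],
  [[-10, 400, 147], [0, 0, 1.3], 60],
  [[-14, 430, 147], [0, 0, 1.45], 60],
  [[-14, 434, 147], [0, 0, 1.571], 60],
  [[-14, 434, 147], [0, 0, 1.571], 60],
])

```text
t: 16.48
eef_pos: [0.4496, 0.3002, 0.2483]
eef_rot: [-0.001, 0.0, 1.0, -0.001]
force: [0.3, -0.5, 0.4]
finger_gap: 0.0597
gripper_force: 0.0
```

Emit:
play_rows([
  [[0, 0, 0], [0, 0, 0], 60],
  [[0, 0, 0], [0, 0, 0], 60],
])

```text
t: 16.73
eef_pos: [0.4499, 0.2996, 0.25]
eef_rot: [-0.0, 0.001, 1.0, -0.0]
force: [0.8, -0.4, 0.3]
finger_gap: 0.0597
gripper_force: 0.0
```

Run:
```python
from h import *
c=cam('wrist'); save(c,'w5.png'); s=arm.sense();print(s['t'],s['eef_pos'],s['eef_rot'],s['finger_gap'])
import pickle; pickle.dump(c,open('w5.pkl','wb'))
c=cam('top')
im=c['img']
for n,p,z in [('L',(.6085,-.1617),.025),('S',(.4693,-.164),.023)]:
    u=proj(c,[*p,z])[0]; print(n,u)
    m=np.zeros((480,640),bool); a,b=u.astype(int); m[b-20:b+20,a-20:a+20]=im[b-20:b+20,a-20:a+20].min(2)>140
    for q in blobs(c,m,z,30): print(*q)
```

```text
16.775 [0.4499019  0.29972928 0.25018306] [-6.06619646e-05  8.56686971e-04  9.99999630e-01 -5.76053239e-05] 0.060386666724310825
L [379.23884814 186.48905614]
[379. 187.] [ 607.9 -159.8   32.4] [ 607.7 -159.9   62.    62.8  139.6]
[378. 187.] [ 607.7 -160.3   20.4] [ 607.6 -159.9   38.1   39.1   41. ]
S [390.30808734 246.07884627]
[390. 247.] [ 467.3 -163.1   23.3] [ 467.6 -163.1   44.3   45.2   10.6]
[390. 247.] [ 467.7 -162.7   14.6] [ 467.7 -163.    26.8   27.8   50.3]
```

View pics/w5.png

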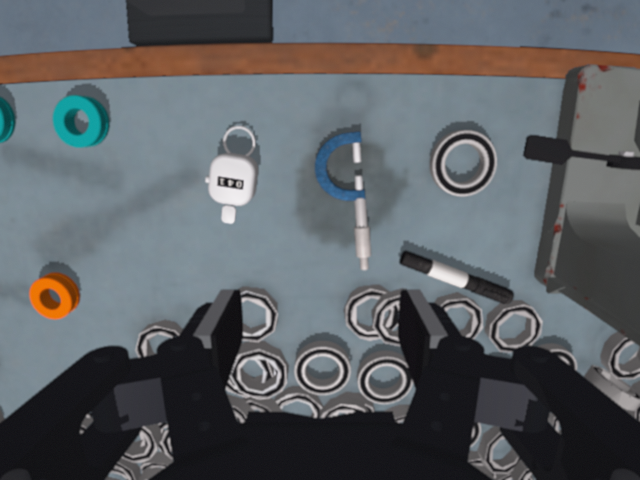

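Micrometer: frame at (340,165), barrel at about (361,212), thimble (363,240), ratchet end (365,269). Counter is at (232,180) with its loop up in the picture (-x).

Run:
```python
from h import *
import pickle; c=pickle.load(open('w5.pkl','rb')); im=c['img']; h=cv2.cvtColor(im,cv2.COLOR_RGB2HSV)
w=np.zeros((480,640),bool); w[200:275,348:376]=(im[200:275,348:376].min(2)>150)
rows=[]
for r in range(198,273,3):
    x=np.nonzero(w[r])[0]
    if len(x): rows.append((x.mean(),r,len(x)))
rows=np.array(rows); print(rows[:,[1,2]].T.round(0).tolist())
P=ray(c,rows[:,:2],.008)[:,:2]*1000
ok=rows[:,1]>200
d,_,x0,y0=0,0,0,0
vx,vy,x0,y0=cv2.fitLine(P.astype(np.float32),cv2.DIST_HUBER,0,.01,.01).ravel()
if vx<0: vx,vy=-vx,-vy
print('axis dir deg',np.degrees(np.arctan2(vy,vx)),'pt',x0,y0,'resid',np.abs((P-[x0,y0])@[-vy,vx]).max())
ys,xs=np.nonzero(w); i=ys.argmax(); print('ratchet end',ray(c,[(xs[ys==ys.max()].mean(),ys.max()+.5)],.008))
b=(h[...,0]>95)&(h[...,0]<125)&(h[...,1]>120); b[:,:300]=0; b[:,400:]=0; b[:115]=0; b[215:]=0
ys,xs=np.nonzero(b); print('blue px',xs.min(),xs.max(),ys.min(),ys.max())
Q=ray(c,np.c_[xs,ys],.011)[:,:2]*1000; print('blue world',Q.min(0),Q.max(0))
a=np.array([vx,vy]); n=np.array([-vy,vx]); 
for nm,z in(('frame',.011),):
    t=(Q-[x0,y0])@a; u=(Q-[x0,y0])@n; print('along',t.min(),t.max(),'across',u.min(),u.max())
```

```text
[[201.0, 204.0, 207.0, 210.0, 213.0, 216.0, 219.0, 222.0, 225.0, 228.0, 231.0, 234.0, 237.0, 240.0, 243.0, 246.0, 249.0, 252.0, 255.0, 258.0, 261.0, 264.0, 267.0, 270.0], [8.0, 8.0, 9.0, 9.0, 8.0, 8.0, 9.0, 9.0, 8.0, 3.0, 12.0, 11.0, 11.0, 11.0, 12.0, 12.0, 13.0, 13.0, 13.0, 7.0, 6.0, 6.0, 7.0, 3.0]]
axis dir deg 5.102179 pt 480.74704 340.06686 resid 1.578722760423128
ratchet end [[0.52158801 0.34355757 0.008     ]]
blue px 315 364 132 199
blue world [385.15724601 294.43888039] [447.62105396 341.13317826]
along -96.05737220627343 -33.746170425585404 across -39.956871975182565 4.387897671817201
```

Emit:
play_rows([
  [[4, 15, -20], [0, 0, 0.04], 34],
  [[9.2, 38.4, -60], [0, 0, 0.091], 34],
  [[9.2, 38.4, -110], [0, 0, 0.091], 34],
  [[9.2, 38.4, -150], [0, 0, 0.091], 34],
  [[9.2, 38.4, -190], [0, 0, 0.091], 34],
  [[9.2, 38.4, -215], [0, 0, 0.091], 34],
  [[9.2, 38.4, -230], [0, 0, 0.091], 34],
  [[9.2, 38.4, -237], [0, 0, 0.091], 34],
  [[9.2, 38.4, -239.5], [0, 0, 0.091], 34],
  [[9.2, 38.4, -239.5], [0, 0, 0.091], 34],
])

```text
t: 18.08
eef_pos: [0.4594, 0.339, 0.0117]
eef_rot: [0.001, -0.046, 0.999, 0.0]
force: [-0.2, -0.0, 1.1]
finger_gap: 0.034
gripper_force: 0.0
```

Emit:
play_rows([
  [[0, 0, 0], [0, 0, 0], 22],
  [[0, 0, 0], [0, 0, 0], 14],
  [[0, 0, 0], [0, 0, 0], 4],
  [[0, 0, 0], [0, 0, 0], 4],
  [[0, 0, 0], [0, 0, 0], 4],
], force=50)

```text
t: 18.7
eef_pos: [0.4594, 0.3388, 0.0115]
eef_rot: [0.001, -0.046, 0.999, 0.0]
force: [0.9, -0.7, 5.0]
finger_gap: 0.0085
gripper_force: 49.3
```

Emit:
play_rows([
  [[0, 0, 8], [0, 0, 0], 4],
  [[0, 0, 25], [0, 0, 0], 4],
  [[0, 0, 50], [0, 0, 0], 4],
  [[0, -20, 90], [0, 0, -0.1], 4],
  [[0, -55, 130], [0, 0, -0.25], 4],
  [[0, -100, 160], [0, 0, -0.4], 4],
  [[0, -145, 180], [0, 0, -0.55], 4],
  [[0, -190, 190], [0, 0, -0.7], 4],
  [[0, -235, 190], [0, 0, -0.85], 4],
  [[0, -280, 190], [0, 0, -1.0], 4],
  [[5, -325, 190], [0, 0, -1.15], 4],
  [[10, -370, 190], [0, 0, -1.3], 4],
])

```text
t: 20.2
eef_pos: [0.4686, -0.0326, 0.2017]
eef_rot: [0.0, 0.57, 0.822, 0.0]
force: [0.8, 0.2, -1.8]
finger_gap: 0.0085
gripper_force: 49.6
```

Run:
```python
from h import *
import pickle
print(arm.sense()['finger_gap'],arm.sense()['eef_pos'])
for n in('w2','w3','w4'):
    c=pickle.load(open(n+'.pkl','rb')); im=c['img']
    corn=np.array([[sx*.044,sy*.0725] for sx,sy in((-1,-1),(1,-1),(1,1),(-1,1))])
    a=np.radians(4); Rm=np.array([[np.cos(a),-np.sin(a)],[np.sin(a),np.cos(a)]])
    o=np.array([.4823,-.3226])
    uv=proj(c,np.c_[corn@Rm.T*1.03+o,[.005]*4]).astype(np.int32)
    m=np.zeros((480,640),np.uint8); cv2.fillPoly(m,[uv],1)
    # screws: bright small
    w=m&(im.min(2)>165); 
    k,_,st,ce=cv2.connectedComponentsWithStats(w.astype(np.uint8))
    sc=[tuple(ray(c,[ce[i]],.005)[0,:2]*1000) for i in range(1,k) if 6<=st[i,4]<60 and max(st[i,2],st[i,3])<10]
    print(n,'screws',np.round(sc,1).tolist())
    d=m&(im.max(2)<65); d=cv2.morphologyEx(d,cv2.MORPH_OPEN,np.ones((3,3),np.uint8)); ys,xs=np.nonzero(d)
    r=cv2.minAreaRect((ray(c,np.c_[xs,ys],.005)[:,:2]*1000).astype(np.float32)); print('  rect',np.round(np.r_[r[0],r[1],r[2]],1))
    e=cv2.erode(m,np.ones((15,15))); g=e&(im.min(2)>90)&(im.max(2)<165); ys,xs=np.nonzero(g)
    L=((ray(c,np.c_[xs,ys],.005)[:,:2]*1000)-o*1000)@Rm
    t=L[(L[:,0]>6)&(L[:,1]<-28)&(L[:,1]>-52)]
    print('  sil ext',L.min(0).round(1),L.max(0).round(1),'thimble x mid',((t[:,0].min()+t[:,0].max())/2).round(1) if len(t) else None)
    if len(t)>20:
        t=L[(L[:,0]>6)&(L[:,1]<-2)&(L[:,1]>-66)]; vx,vy,x0,y0=cv2.fitLine(t.astype(np.float32),cv2.DIST_L2,0,.01,.01).ravel(); print('  axis ang rel 4deg',np.degrees(np.arctan2(vy,vx))%180-90, x0,y0)
```

```text
0.00854197846879273 [ 0.46863155 -0.03258028  0.20167528]
w2 screws [[449.8, -253.3], [463.9, -252.4], [515.5, -255.3], [436.8, -254.5], [441.4, -260.2], [523.6, -385.9], [449.7, -390.7]]
  rect [ 482.3 -322.6   81.7  138.4    3.6]
  sil ext [-37.7 -66.2] [37.2 67.9] thimble x mid 16.9
  axis ang rel 4deg 0.4693451 17.057667 -33.46223
w3 screws [[515.3, -255.3], [441.5, -259.9]]
  rect [ 482.2 -319.3   81.9  132.4    3.5]
  sil ext [-36.1 -65. ] [36.8 67.4] thimble x mid 21.4
  axis ang rel 4deg -2.9939651 20.472395 -35.423885
w4 screws [[515.2, -255.3], [441.4, -260.0], [523.6, -386.0]]
  rect [ 481.1 -325.2   87.2  144.4    3. ]
  sil ext [-37.6 -65.6] [37.8 68.2] thimble x mid 17.9
  axis ang rel 4deg 1.2984924 17.790281 -32.87091
```

Emit:
play_rows([
  [[0, -25, 0], [0, 0, -0.1], 4],
  [[0, -65, 0], [0, 0, -0.2], 4],
  [[5, -110, 0], [0, 0, -0.296], 4],
  [[10, -155, 0], [0, 0, -0.296], 4],
  [[15, -200, 0], [0, 0, -0.296], 4],
  [[22, -240, 0], [0, 0, -0.296], 4],
  [[28, -275, -20], [0, 0, -0.296], 4],
  [[31, -293, -45], [0, 0, -0.296], 4],
  [[31, -296, -80], [0, 0, -0.296], 4],
  [[31, -296, -110], [0, 0, -0.296], 4],
  [[31, -296, -120], [0, 0, -0.296], 4],
  [[31, -296, -120], [0, 0, -0.296], 4],
])

```text
t: 21.7
eef_pos: [0.4998, -0.3271, 0.081]
eef_rot: [-0.0, 0.683, 0.73, 0.0]
force: [0.2, 0.4, -1.7]
finger_gap: 0.0084
gripper_force: 49.5
```

Run:
```python
from h import *
c=cam('wrist'); save(c,'w6.png'); s=arm.sense();print(s['t'],s['eef_pos'],s['eef_rot'],s['finger_gap'])
import pickle; pickle.dump(c,open('w6.pkl','wb'))
```

```text
21.75 [ 0.50035286 -0.32745715  0.08215587] [6.68450149e-04 6.83305427e-01 7.30132338e-01 1.21062827e-04] 0.008544168096311144
```

View pics/w6.png

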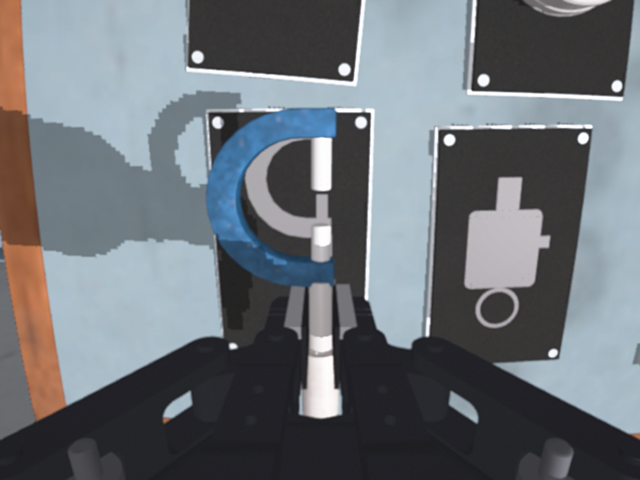

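Micrometer is held level over its pad, blue frame at (270,195), aligned with the silhouette. I'll check its in-hand offset.

Run:
```python
from h import *
import pickle; c=pickle.load(open('w6.pkl','rb')); im=c['img']; h=cv2.cvtColor(im,cv2.COLOR_RGB2HSV)
b=(h[...,0]>95)&(h[...,0]<125)&(h[...,1]>120); b[:,:195]=0; b[:,345:]=0; b[:100]=0; b[295:]=0
ys,xs=np.nonzero(b); a=np.radians(3.65); Rm=np.array([[np.cos(a),-np.sin(a)],[np.sin(a),np.cos(a)]])
L=((ray(c,np.c_[xs,ys],.0822+.0005)[:,:2]*1000)-[482.5,-323])@Rm
print('frame top face in pad coords',L.min(0),L.max(0))
r=np.arange(140,188,4); mx=[np.nonzero(im[q,300:345].min(1)>170)[0].mean()+300 for q in r]
S=((ray(c,np.c_[mx,r],.0822-.0045)[:,:2]*1000)-[482.5,-323])@Rm; print(S[[0,-1]])
```

```text
frame top face in pad coords [-22.69730251   7.19542428] [21.28889207 68.44389227]
[[16.76265657 58.46941681]
 [16.63875388 43.43113048]]
```

Emit:
play_rows([
  [[0, 0, -25], [0, 0, 0], 4],
  [[0, 0, -45], [0, 0, 0], 4],
  [[0, 0, -57], [0, 0, 0], 4],
  [[0, 0, -63], [0, 0, 0], 4],
  [[0, 0, -65.5], [0, 0, 0], 4],
  [[0, 0, -65.5], [0, 0, 0], 4],
  [[0, 0, -66], [0, 0, 0], 4],
  [[0, 0, -66], [0, 0, 0], 14],
  [[0, 0, -66], [0, 0, 0], 22],
  [[0, 0, -66], [0, 0, 0], 34],
  [[0, 0, -66], [0, 0, 0], 34],
])

```text
t: 23.12
eef_pos: [0.4999, -0.3273, 0.0146]
eef_rot: [-0.0, 0.683, 0.73, -0.0]
force: [0.1, -0.8, 0.5]
finger_gap: 0.0341
gripper_force: 0.0
```

Emit:
play_rows([
  [[0, 0, 8], [0, 0, 0], 34],
  [[0, 0, 30], [0, 0, 0], 34],
  [[0, 0, 70], [0, 0, 0], 45],
  [[0, -10, 115], [0, 0, 0], 60],
  [[0, -20, 140], [0, 0, 0], 60],
  [[0, -20, 140], [0, 0, 0], 60],
  [[0, -20, 140], [0, 0, 0], 60],
])

```text
t: 24.0
eef_pos: [0.4995, -0.3468, 0.1533]
eef_rot: [-0.001, 0.683, 0.73, 0.0]
force: [-0.2, 0.4, -0.2]
finger_gap: 0.06
gripper_force: 0.0
```

Run:
```python
from h import *
c=cam('wrist'); save(c,'w7.png'); s=arm.sense();print(s['t'],s['eef_pos'],s['force'])
im=c['img']; h=cv2.cvtColor(im,cv2.COLOR_RGB2HSV)
b=((h[...,0]>95)&(h[...,0]<125)&(h[...,1]>120)); ys,xs=np.nonzero(b); a=np.radians(3.65); Rm=np.array([[np.cos(a),-np.sin(a)],[np.sin(a),np.cos(a)]])
L=((ray(c,np.c_[xs,ys],.017)[:,:2]*1000)-[482.5,-323])@Rm; L=L[np.abs(L).max(1)<75]
print('frame',L.min(0),L.max(0))
```

```text
24.05 [ 0.49934687 -0.34653552  0.15268006] [-0.22394425  0.21269926 -0.31795732]
frame [-23.82609772   4.68875235] [21.55082484 68.27014717]
```

View pics/w7.png

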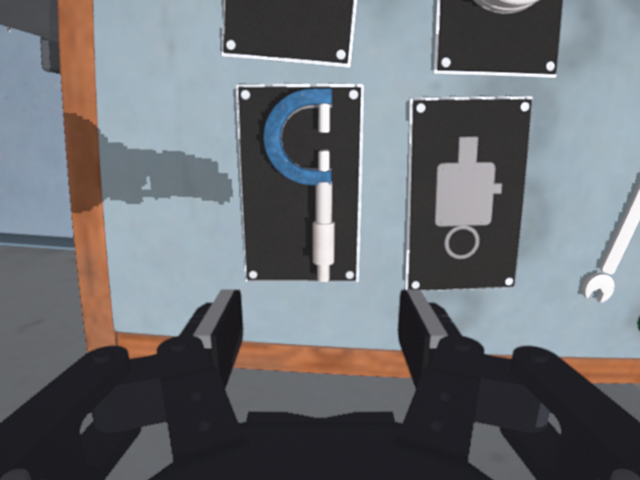

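Micrometer lies on its silhouette. padC's screws are at (421,107), (525,106), (509,281) and (415,285).

Run:
```python
from h import *
c=cam('wrist'); im=c['img']
m=np.zeros((480,640),np.uint8)
P=[]
for u,v in((421,107),(525,106),(509,281),(415,285)):
    w=np.zeros((480,640),np.uint8); w[v-5:v+6,u-5:u+6]=im[v-5:v+6,u-5:u+6].min(2)>150
    k,_,st,ce=cv2.connectedComponentsWithStats(w); i=min(range(1,k),key=lambda i:np.hypot(*(ce[i]-[u,v])))
    P.append(ray(c,[ce[i]],.005)[0,:2]*1000)
P=np.array(P); print(P.round(1).tolist(),P.mean(0))
for i,j in((3,0),(2,1),(0,1),(3,2)): d=P[j]-P[i]; print(np.degrees(np.arctan2(d[1],d[0])),np.hypot(*d))
```

```text
[[562.3, -260.6], [636.1, -253.5], [649.0, -383.8], [575.2, -391.1]] [ 605.6548811  -322.27315619]
95.66703665753106 131.1302087173363
95.64133867586607 130.97022284512178
5.50688956850924 74.15134953904455
5.630489860387426 74.09233292875707
```

Emit:
play_rows([
  [[0, 20, 40], [0, 0, -0.1], 85],
  [[0, 60, 70], [0, 0, -0.23], 85],
  [[-5, 108, 97], [0, 0, -0.36], 85],
  [[-10, 158, 97], [0, 0, -0.5], 85],
  [[-16, 208, 97], [0, 0, -0.63], 85],
  [[-22, 258, 97], [0, 0, -0.77], 85],
  [[-28, 308, 97], [0, 0, -0.9], 85],
  [[-35, 358, 97], [0, 0, -1.04], 85],
  [[-42, 408, 97], [0, 0, -1.18], 85],
  [[-50, 458, 97], [0, 0, -1.32], 85],
  [[-58, 505, 97], [0, 0, -1.45], 85],
  [[-65, 545, 97], [0, 0, -1.58], 85],
])

```text
t: 25.6
eef_pos: [0.4338, 0.1995, 0.2502]
eef_rot: [0.0, 1.0, 0.027, -0.001]
force: [0.5, -0.2, 0.4]
finger_gap: 0.0852
gripper_force: 0.0
```

Emit:
play_rows([
  [[-5, 20, 0], [0, 0, -0.054], 85],
  [[-5, 22, 0], [0, 0, -0.054], 85],
  [[-5, 22, 0], [0, 0, -0.054], 85],
  [[-5, 22, 0], [0, 0, -0.054], 85],
])

```text
t: 26.1
eef_pos: [0.4301, 0.2188, 0.2515]
eef_rot: [0.0, 1.0, 0.001, -0.0]
force: [-0.5, 0.5, 0.3]
finger_gap: 0.0848
gripper_force: 0.0
```

Run:
```python
from h import *
c=cam('wrist'); save(c,'w8.png'); s=arm.sense();print(s['t'],s['eef_pos'],s['eef_rot'],s['finger_gap'])
import pickle; pickle.dump(c,open('w8.pkl','wb'))
```

```text
26.15 [0.43016566 0.21883291 0.25166052] [ 1.05579506e-04  9.99999556e-01  9.35980014e-04 -3.61572324e-05] 0.0850769412097354
```

View pics/w8.png

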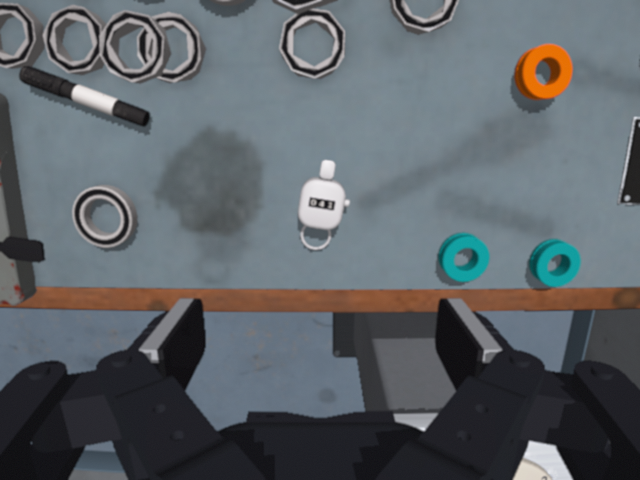

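Counter body at (322,205), lever (328,168), loop (315,240), knob (347,203): yaw is slightly negative.

```bash
cat > cnt.py <<'E'
from h import *
def counter(c,guess,base=0.):
    im=c['img']; u=proj(c,[*guess,base+.02])[0].astype(int)
    m=np.zeros((480,640),np.uint8); a=75; v0=max(0,u[1]-a)
    m[v0:u[1]+a,u[0]-a:u[0]+a]=im[v0:u[1]+a,u[0]-a:u[0]+a].min(2)>165
    cs,_=cv2.findContours(m,cv2.RETR_EXTERNAL,cv2.CHAIN_APPROX_NONE); k=max(cs,key=cv2.contourArea)
    f=np.zeros_like(m); cv2.fillPoly(f,[k],1)
    body=cv2.morphologyEx(f,cv2.MORPH_OPEN,cv2.getStructuringElement(cv2.MORPH_ELLIPSE,(23,23)))
    kb=max(cv2.findContours(body,cv2.RETR_EXTERNAL,cv2.CHAIN_APPROX_NONE)[0],key=cv2.contourArea)
    for z in(.014,.022):
        P=ray(c,kb[:,0].astype(float),base+z)[:,:2]*1000; r=cv2.minAreaRect(P.astype(np.float32)); print('body z',z,np.round(np.r_[r[0],r[1],r[2]],1))
    W=ray(c,k[:,0].astype(float),base+.02)[:,:2]*1000; d=W-W.mean(0)
    print('all white ext',W.min(0).round(1),W.max(0).round(1))
    rest=f&~cv2.dilate(body,np.ones((3,3),np.uint8)); n,_,st,ce=cv2.connectedComponentsWithStats(rest)
    for i in range(1,n):
        if st[i,4]>12: print('  part',ce[i].round(1),st[i,4],'z.0195',(ray(c,[ce[i]],base+.0195)[0,:2]*1000).round(1),'z.003',(ray(c,[ce[i]],base+.003)[0,:2]*1000).round(1))
E
python3 - <<'E'
from cnt import *
import pickle
for n in('w8','w5'): print(n); counter(pickle.load(open(n+'.pkl','rb')),(.435,.218))
E
```

```text
w8
body z 0.014 [426.7 216.9  41.8  45.8  80.6]
body z 0.022 [428.3 217.   40.9  44.8  80.6]
all white ext [405.3 191.1] [451.1 238.3]
  part [347.1 202.4] 21 z.0195 [429.1 192.8] z.003 [426.  191.7]
w5
body z 0.014 [429.4 214.9  41.4  45.2  81.1]
body z 0.022 [428.3 216.7  40.5  44.2  81.1]
all white ext [405.7 192.2] [468.8 237.6]
  part [206.1 179.7] 15 z.0195 [427.3 193.2] z.003 [429.4 188.4]
  part [228.  214.3] 232 z.0195 [460.4 211.7] z.003 [464.  207.7]
```

Emit:
play_rows([
  [[-5, 0, -30], [0, 0, -0.08], 66],
  [[-12.8, 0, -80], [0, 0, -0.162], 66],
  [[-12.8, 0, -130], [0, 0, -0.162], 66],
  [[-12.8, 0, -175], [0, 0, -0.162], 66],
  [[-12.8, 0, -205], [0, 0, -0.162], 66],
  [[-12.8, 0, -225], [0, 0, -0.162], 66],
  [[-12.8, 0, -236], [0, 0, -0.162], 66],
  [[-12.8, 0, -240.5], [0, 0, -0.162], 66],
  [[-12.8, 0, -240.5], [0, 0, -0.162], 66],
  [[-12.8, 0, -240.5], [0, 0, -0.162], 66],
])

```text
t: 27.4
eef_pos: [0.4177, 0.2199, 0.0123]
eef_rot: [-0.0, 0.997, -0.08, 0.001]
force: [0.4, 0.1, 0.7]
finger_gap: 0.0658
gripper_force: 0.0
```

Emit:
play_rows([
  [[0, 0, 0], [0, 0, 0], 54],
  [[0, 0, 0], [0, 0, 0], 46],
  [[0, 0, 0], [0, 0, 0], 36],
  [[0, 0, 0], [0, 0, 0], 36],
  [[0, 0, 0], [0, 0, 0], 36],
], force=35)

```text
t: 28.02
eef_pos: [0.4173, 0.2198, 0.0118]
eef_rot: [-0.0, 0.997, -0.08, 0.0]
force: [-0.9, -0.2, 4.4]
finger_gap: 0.0403
gripper_force: 35.9
```

Emit:
play_rows([
  [[0, 0, 8], [0, 0, 0], 36],
  [[0, 0, 25], [0, 0, 0], 36],
  [[0, 0, 55], [0, 0, 0.05], 36],
  [[5, -15, 95], [0, 0, 0.15], 36],
  [[15, -50, 120], [0, 0, 0.3], 36],
  [[30, -90, 140], [0, 0, 0.45], 36],
  [[45, -135, 150], [0, 0, 0.6], 36],
  [[60, -180, 150], [0, 0, 0.75], 36],
  [[75, -225, 150], [0, 0, 0.9], 36],
  [[90, -270, 150], [0, 0, 1.05], 36],
  [[105, -315, 150], [0, 0, 1.2], 36],
  [[120, -360, 150], [0, 0, 1.35], 36],
])

```text
t: 29.52
eef_pos: [0.5375, -0.1419, 0.1623]
eef_rot: [0.0, 0.827, 0.563, 0.0]
force: [-0.0, -0.6, -0.3]
finger_gap: 0.0401
gripper_force: 35.5
```

Emit:
play_rows([
  [[15, -45, 0], [0, 0, 0.15], 36],
  [[30, -90, 0], [0, 0, 0.3], 36],
  [[45, -130, 0], [0, 0, 0.42], 36],
  [[58, -165, 0], [0, 0, 0.479], 36],
  [[64, -183, -20], [0, 0, 0.479], 36],
  [[66, -189, -40], [0, 0, 0.479], 36],
  [[66, -189, -60], [0, 0, 0.479], 36],
  [[66, -189, -70], [0, 0, 0.479], 36],
  [[66, -189, -70], [0, 0, 0.479], 36],
  [[66, -189, -70], [0, 0, 0.479], 36],
])

```text
t: 30.78
eef_pos: [0.6036, -0.3291, 0.0926]
eef_rot: [0.001, 0.671, 0.741, 0.0]
force: [0.4, -0.7, -1.0]
finger_gap: 0.0403
gripper_force: 35.5
```

Run:
```python
from h import *
c=cam('wrist'); save(c,'w9.png'); s=arm.sense();print(s['t'],s['eef_pos'],s['eef_rot'],s['finger_gap'])
q=s['eef_rot']; y=R.from_quat(np.r_[q[1:],q[0]]).apply([0,1,0]); print('yaw',np.degrees(np.arctan2(y[1],y[0])))
import pickle; pickle.dump(c,open('w9.pkl','wb'))
```

```text
30.825 [ 0.60361993 -0.32926547  0.09278539] [1.05806549e-03 6.71094148e-01 7.41371356e-01 1.93396362e-04] 0.04064860073645814
yaw 5.696868209056265
```

View pics/w9.png

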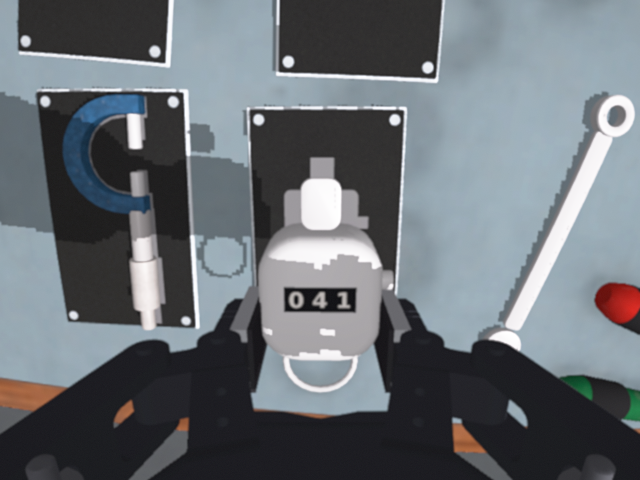

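Counter is held level over its pad (body at (320,295), lever tip (321,178)) in line with the silhouette. Check the lever tip, then lower.

Run:
```python
from h import *
import pickle; c=pickle.load(open('w9.pkl','rb'))
a=np.radians(95.6); Rm=np.array([[np.cos(a),-np.sin(a)],[np.sin(a),np.cos(a)]])
for uv,z in(((321,178.5),.102),((320,391),.084)): print(((ray(c,[uv],z)[:,:2]*1000)-[605.7,-322.3])@Rm)
# silhouette lever tip, knob
print(((ray(c,[(322,157)],.005)[:,:2]*1000)-[605.7,-322.3])@Rm)
```

```text
[[45.63173434  3.40130031]]
[[-47.02317564   3.55180155]]
[[45.24824943  2.45419905]]
```

Emit:
play_rows([
  [[0, 0, -30], [0, 0, 0], 36],
  [[0, 0, -52], [0, 0, 0], 36],
  [[0, 0, -66], [0, 0, 0], 36],
  [[0, 0, -72], [0, 0, 0], 36],
  [[0, 0, -75], [0, 0, 0], 36],
  [[0, 0, -75], [0, 0, 0], 36],
])

```text
t: 31.58
eef_pos: [0.6036, -0.3297, 0.0173]
eef_rot: [0.001, 0.671, 0.741, 0.0]
force: [-0.7, 0.2, -2.5]
finger_gap: 0.0404
gripper_force: 35.5
```

Emit:
play_rows([
  [[0, 0, -1], [0, 0, 0], 36],
  [[0, 0, -1], [0, 0, 0], 44],
  [[0, 0, -1], [0, 0, 0], 50],
  [[0, 0, -1], [0, 0, 0], 60],
  [[0, 0, -1], [0, 0, 0], 66],
  [[0, 0, 15], [0, 0, 0], 66],
  [[0, 0, 45], [0, 0, 0], 66],
  [[0, -5, 95], [0, 0, 0], 80],
  [[0, -20, 145], [0, 0, 0], 85],
  [[0, -20, 195], [0, 0, 0], 85],
  [[-20, -20, 220], [0, 0, 0], 85],
  [[-20, -20, 220], [0, 0, 0], 85],
])

```text
t: 33.08
eef_pos: [0.5833, -0.3501, 0.2416]
eef_rot: [0.004, 0.672, 0.741, 0.001]
force: [0.3, 0.1, -0.1]
finger_gap: 0.0853
gripper_force: 0.0
```

Emit:
play_rows([
  [[0, 0, 0], [0, 0, 0], 85],
  [[0, 0, 0], [0, 0, 0], 85],
  [[0, 0, 0], [0, 0, 0], 85],
])

```text
t: 33.45
eef_pos: [0.5831, -0.349, 0.2343]
eef_rot: [-0.001, 0.671, 0.741, -0.0]
force: [-0.1, 0.2, 0.1]
finger_gap: 0.0848
gripper_force: 0.0
```

Run:
```python
from cnt import *
c=cam('wrist'); save(c,'w10.png'); s=arm.sense();print(s['t'],s['eef_pos'],s['force'])
a=np.radians(95.6); Rm=np.array([[np.cos(a),-np.sin(a)],[np.sin(a),np.cos(a)]])
print('expect body centre',[605.7,-322.3]+Rm@[4,3]); counter(c,(.6057,-.3223),.005)
```

```text
33.5 [ 0.58314686 -0.34907042  0.23475595] [-0.22130129  0.36409607  0.54093708]
expect body centre [ 602.3239862 -318.6118391]
body z 0.014 [ 605.  -331.7   42.4   68.1    5.8]
body z 0.022 [ 604.4 -330.6   41.4   66.6    5.8]
all white ext [ 581.6 -364.8] [ 627.2 -296.4]
  part [374.8 170.3] 19 z.0195 [ 626.  -312.4] z.003 [ 628.4 -313.9]
```

View pics/w10.png

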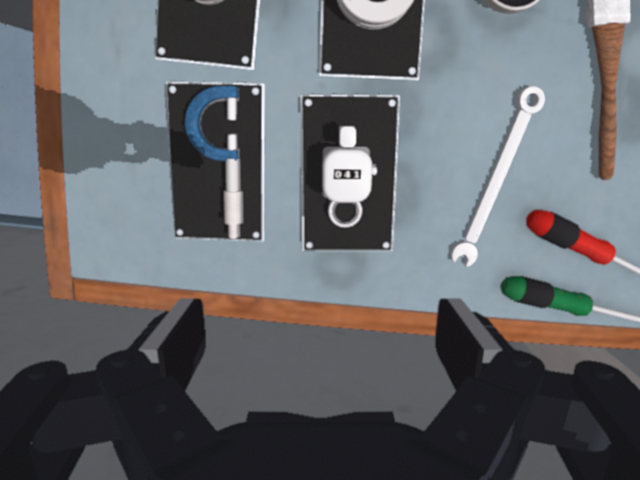

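The picture shows the counter at (347,180) on its silhouette with the loop over the grey ring, and the micrometer at (220,160) still in place. Both rings were measured centred on their pads, so I'm handing in.

```bash
python3 -c "
from workcell import arm
print(arm.job_done())"
```

```text
the job is handed in; nothing more can be done
None
```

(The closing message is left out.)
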